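Unlatch the egg case

ROBOT

A 7-joint arm with a two-finger parallel gripper is mounted at the origin on a cart in front of the work surface, level with it; the furniture and walls round the work are solid. World frame = base frame: x ahead of the robot, y to its left, z up, the work surface at z = 0. Lengths are in m, angles in rad, forces in N, time in s.
With the tool pointing down it reaches from about 0.4 to 0.875 m from the base axis. Payload 19.3 kg.
Tool frame: the origin (TCP) lies on the mounting face of the last link; the fingertips stand 173 mm ahead of it and the grasp point (between the pads) lies 155 mm ahead of it (bot.grip_point_offset is the distance from the TCP to the grasp point, in m); z points along the fingers, y is the line along which they close (so a half turn about z gives the same grasp; the last joint's range is limited). The gripper opens to 85 mm and grips with 20 to 120 N. Pads are 22 mm wide; open, the fingers measure 114 mm over their backs; the gripper's body (76 mm by 85 mm) begins 54 mm behind the grasp point. The pads swing forward as they close: fully open they stand 13 mm farther back than shut.
Start: joints at [-1.195, 0.521, -0.036, 1.599, 0.021, 1.021, -0.113], TCP at [0.27, 0.564, 0.405] pointing down, gripper open.
Joint ranges: [-2.91, 2.91], [-0.3, 2.13], [-1.5, 1.42], [0.17, 2.43], [-1.26, 4.41], [0.16, 1.93], [-2.52, 2.52]. Speed limits (rad/s): [1.89, 1.89, 2.39, 2.39, 3.01, 3.01, 3.01].

INTERFACE

Orientations are given as [roll, pitch, yaw] about the fixed x, y, z axes, in that order (R = Rz(yaw) Ry(pitch) Rx(roll)).
In Python, from workcell import bot gives the robot as it stands.
- The arm moves only by the tool arm_command, never from a script. Its argument "deltas" is a list of rows, each a list of 3 entries, a list of its own where there are three numbers: the shift along the tool's x, y, z in cm, then the turn, a rotation vector about the tool's x, y, z in rad, then the finger opening in cm, from 0 to 8.54. In form: [[[tx, ty, tz], [rx, ry, rz], claw], ...]. A call has 1 to 20 rows; each row shifts and turns the commanded pose from where the row before left it, along the tool's axes as they then stand; what a row does not reach is not made up. A row lasts 1/10 s, in which the tool goes at most 50 mm and 8.59 degrees, less where a joint would pass 70% of its speed; a pose out of reach is approached as far as the arm can. A call with a gripper value outside its range is refused whole. The fingers move at their own pace and stop on an object; "newtons" is the grip in N (left out, the last holds). Time passes only in rows, so rows that do not move let the fingers close. It gives the time, the measured TCP pose, the force, the opening and the grip force at its end, in the units of the state.
- bot.observe(): the state, without advancing time (a new reading comes with each control period).
- bot.grab_frame(name): name is "scene" or "side" or "wrist"; returns a dict with "frame" (384x512x3 uint8, red, green, blue), "K" (3x3 intrinsics, pixels), "rvec" (rotation vector, rad) and "tvec" (3), from world to camera coordinates, as OpenCV has them; the wrist camera has in their place "T_tool_cam" (4x4, takes a point from camera to tool coordinates, whose origin is the TCP and whose axes are the flange's). Camera axes: x right, y down, z forward; pixel columns grow to the right and rows downward; lengths in m; the calibration is good to about 2 mm. A picture is of the moment at which its call begins: read the wrist's pose just before it. There is no depth.
- bot.job_done(): hands the job in; it is judged then, once.
Trained networks look in a picture, given as the dict that the camera call returned (one of the last four; its "shot" number tells which), for a name from the list of things; names that differ only in an ending like _2 or _b are one class to them, and where a whole thing is asked for, a point or a joint stands for the part that bears it (a point fixed in the world has none). Each returns a list of dicts, best first, with "p" (0 to 1); they miss things now and then, are a little off and sometimes report something else, mostly with a low value. They report only what shows in the picture. A call takes as long as a camera call.
- bot.find_in(name, picture): "rect" ([left, top, width, height] in pixels, round what is visible of it).
- bot.mark_of(name, picture): "at" ([column, row] in pixels: a listed point, or the origin of a listed thing).
The state is a dict: "clock": time; "qpos": joint angles; "qd": joint speeds; "joint_efforts": joint torques, N m; "position": TCP position; "tool_rot": TCP orientation; "force": force on the tool from outside, world axes, zero at the start; "moment": the same for the moment, N m; "grip_width": finger opening in m; "finger_force": force on a finger pad.
Only numpy, scipy, OpenCV 4.12 (cv2) and the standard library are available. Lean on these libraries where they do the work, as an engineer would, in place of code of your own. Each camera call takes 0.05 s, during which the arm holds its last target. There are 200 camera calls.

TASK

Two matching wooden cases with see-through lids stand on the worktop. Open the one that holds the egg box: turn the bar knob on its lid a quarter turn clockwise so that the latch lets go, then let go of the knob and move clear so that the lid springs up and stays open. Leave the knob of the other case alone.

Things in the scene. Friction and masses are not known exactly. Their poses are not given: they have to be found in the camera images.
- egg_case_grip (a point): Middle of the steel bar knob on the lid of the case holding the egg box. Bar 46 mm long (x axis, pointing to the case's back when latched), 14 wide (y), 26 tall, on a 46 mm disc; point 13 mm below its top. z up, 131 mm above worktop. Case fixed, 220 deep, 190 wide, 112 tall; knob midway along the lid's wide front rail, 35 mm behind the front edge. Lid flat around it.
- egg_case_knob (a joint): Turn of that knob in rad: 0 latched, grows clockwise seen from above, stop at 1.57. The latch lets go at about 1.05; turning takes about 0.06 N m.
- egg_case_lid (a joint): Opening of that case's lid in rad: 0 shut, 0.7 fully open (stop). The hinge runs along the back edge, so the front edge with the knob rises. Once unlatched, a spring (about 2 N at the knob) lifts it to its stop in about 3 s if nothing is in the way; the knob rises about 120 mm.
- jar_case_knob (a joint): Turn of the like knob on the other, identical case, which holds a jam jar and a tin; same meaning. It is to stay as it is.

How it is judged:
By the outcome, as a careful person would: the job done as asked, in the order asked, and still so for the second after the job is handed in, with the robot touching nothing.
It also fails if it takes over 40 s, if anything falls off the work surface, if the arm or the gripper's body presses on something with over 40 N, if the wrist force passes 120 N, or if a joint passes its speed limit or range.

## Working session

There is one attempt and no reset: what is moved stays moved. The work goes in short steps, Python scripts to look and compute and a tool call to move; the robot and the scene stay as the last step left them, time stands still between calls to the robot, and variables do not carry over. Pictures are saved under pics/ and viewed, at most 10 in all, crops included, and the job is handed in when it is done.

Besides the shell and the picture viewer there is one more tool, called as name([rows], argument=value, ...), one row to a line, values as JSON. arm_command: Moves the arm, as the interface text tells. Its arguments: {"type":"object","properties":{"deltas":{"type":"array","items":{"type":"array"}},"newtons":{"type":"number"}},"required":["deltas"]}

```bash
mkdir -p pics; python3 - <<'E'
from workcell import bot
import cv2, numpy as np
s=bot.observe(); print(s)
ims=[]
for n in ("scene","side"):
    f=bot.grab_frame(n); ims.append(f["frame"])
    print(n,f["K"].tolist(),f["rvec"],f["tvec"])
    for k in ("egg_case_grip","jar_case_knob"): 
        print(k,bot.mark_of(k,f)[:3],bot.find_in(k,f)[:3])
    cv2.imwrite(f"pics/{n}0.png",cv2.resize(f["frame"][:,:,::-1],(800,600)))
E
```

```text
{'clock': 0.0, 'qpos': array([-1.19515145,  0.52202677, -0.03636165,  1.60000405,  0.02123515,
        1.02110201, -0.11281015]), 'qd': array([ 7.86176798e-05,  4.37679821e-04,  2.80786664e-04, -2.69986500e-04,
       -7.23924851e-04,  3.63747532e-06, -8.67210971e-04]), 'joint_efforts': array([-3.31424299e-04, -9.27115059e+01,  1.97960928e+00, -3.69942248e+01,
        1.78228004e-02,  8.10123951e-03, -6.37809165e-06]), 'position': array([0.26946154, 0.56377276, 0.40411871]), 'tool_rot': array([-3.14044262e+00,  9.54646671e-05,  2.69577571e+00]), 'force': array([ 0.89076546, -0.388436  ,  0.18598783]), 'moment': array([-0.01937559, -0.079904  ,  0.01300696]), 'finger_force': 0.0, 'grip_width': 0.08561393692618258}
scene [[383.51711236043946, 0.0, 255.69266183748817], [0.0, 383.51711236043946, 184.48993575169834], [0.0, 0.0, 1.0]] [ 2.21984143 -0.61873475  0.30559041] [-0.51468045  0.29526703  0.72475127]
egg_case_grip [] [{'rect': [169.3, 153.7, 23.3, 15.8], 'p': 0.83}]Traceback (most recent call last):
  File "<stdin>", line 9, in <module>
ValueError: it knows: egg_case_grip
```

```bash
cat > h.py <<'E'
from workcell import bot
import cv2, numpy as np
from scipy.spatial.transform import Rotation as R
def cam(f,s=None):
    "returns R_wc (world<-cam) and camera centre"
    if "rvec" in f:
        Rm=cv2.Rodrigues(np.array(f["rvec"],float))[0]; return Rm.T,-Rm.T@np.array(f["tvec"]).ravel()
    T=np.array(f["T_tool_cam"]); Rt=R.from_euler("xyz",s["tool_rot"]).as_matrix()
    return Rt@T[:3,:3],Rt@T[:3,3]+s["position"]
def ray(f,uv,z,s=None):
    Rw,c=cam(f,s); d=Rw@np.linalg.solve(np.array(f["K"]),[*uv,1.]); return c+d*(z-c[2])/d[2]
E
python3 - <<'E'
from h import *
for n in ("scene","side","wrist"):
    s=bot.observe(); f=bot.grab_frame(n)
    print(n,"cam at",cam(f,s)[1].round(3))
    m=bot.mark_of("egg_case_grip",f); print(m,bot.find_in("egg_case_knob",f),bot.find_in("egg_case_lid",f))
    for q in m: print(ray(f,q["at"],.131,s).round(4))
    cv2.imwrite(f"pics/{n}0.png",cv2.resize(f["frame"][:,:,::-1],(800,600)))
E
```

```text
scene cam at [ 0.243 -0.565  0.707]
[{'at': [177.8, 153.7], 'p': 0.76}] [{'rect': [168.8, 147.1, 20.2, 19.3], 'p': 0.75}] [{'rect': [158.4, 128.0, 103.0, 61.6], 'p': 0.61}]
[0.492  0.1949 0.131 ]
side cam at [0.589 0.79  0.487]
[{'at': [293.4, 239.3], 'p': 0.81}] [{'rect': [285.4, 232.3, 13.9, 20.8], 'p': 0.61}] [{'rect': [192.1, 225.0, 109.8, 60.6], 'p': 0.63}]
[0.4889 0.1772 0.131 ]
wrist cam at [0.208 0.593 0.374]
[] [] []
```

View pics/scene0.png

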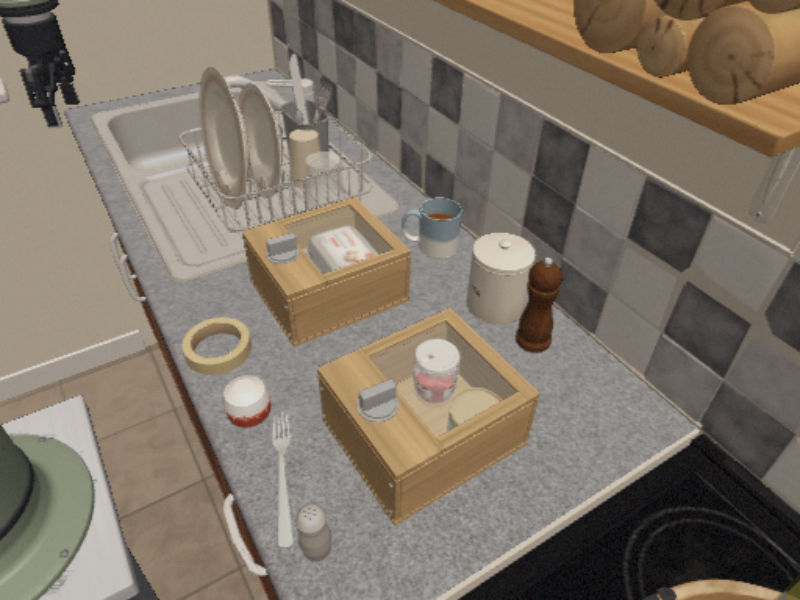

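View pics/side0.png

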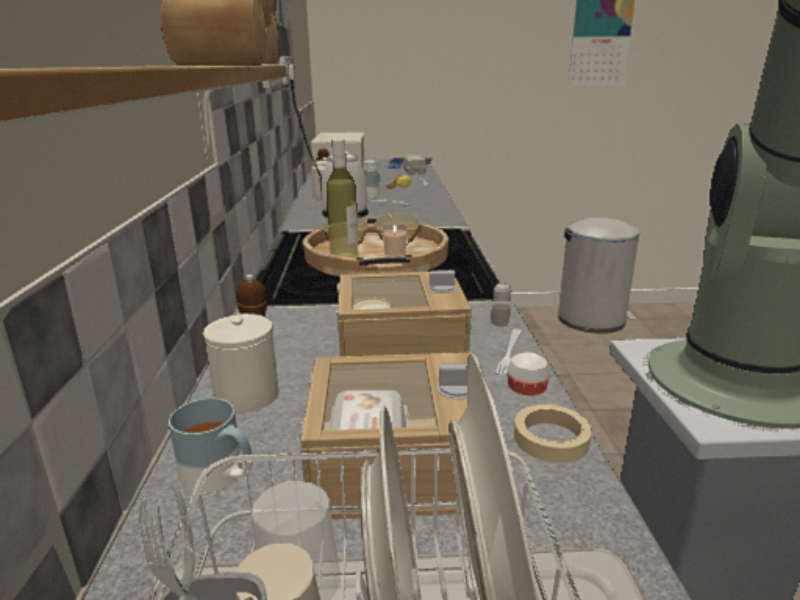

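The egg box is in the far case, next to the dish rack. Its knob is at about (282,247) in the scene view and (455,380) in the side view, both out of 800x600. The jar and tin are in the near case. Next I'll measure the knob position and the case yaw.

```bash
python3 - <<'E'
from h import *
o=[]
for n,(x,y) in (("scene",(148,118)),("side",(185,215))):
    f=bot.grab_frame(n); im=f["frame"][y:y+105,x:x+130,::-1]
    o.append(cv2.resize(im,None,fx=6,fy=5.6,interpolation=cv2.INTER_CUBIC)[:588,:390*2][:, :])
    k=.64
    P=dict(scene=[("FL",245,235,.112),("BL",360,200,.112),("BR",410,258,.112),("FR",293,302,.112),("knobtop",282,241,.144)],
           side=[("BR",318,357,.112),("BL",306,449,.112),("knobtop",454,368,.144)])[n]
    for a,u,v,z in P: print(n,a,ray(f,(u*k,v*k),z).round(4))
    for m in bot.mark_of("egg_case_grip",f): print(m,ray(f,m["at"],.131).round(4))
    cv2.imwrite(f"pics/crop_{n}.png",o[-1])
E
```

```text
scene FL [0.4588 0.261  0.112 ]
scene BL [0.677  0.2591 0.112 ]
scene BR [0.6641 0.0685 0.112 ]
scene FR [0.4595 0.0669 0.112 ]
scene knobtop [0.4912 0.1724 0.144 ]
{'at': [181.0, 155.6], 'p': 0.84} [0.4958 0.1835 0.131 ]
side BR [0.6705 0.0863 0.112 ]
side BL [0.6663 0.2906 0.112 ]
side knobtop [0.4959 0.1851 0.144 ]
{'at': [291.4, 238.6], 'p': 0.55} [0.4924 0.1743 0.131 ]
```

View pics/crop_scene.png

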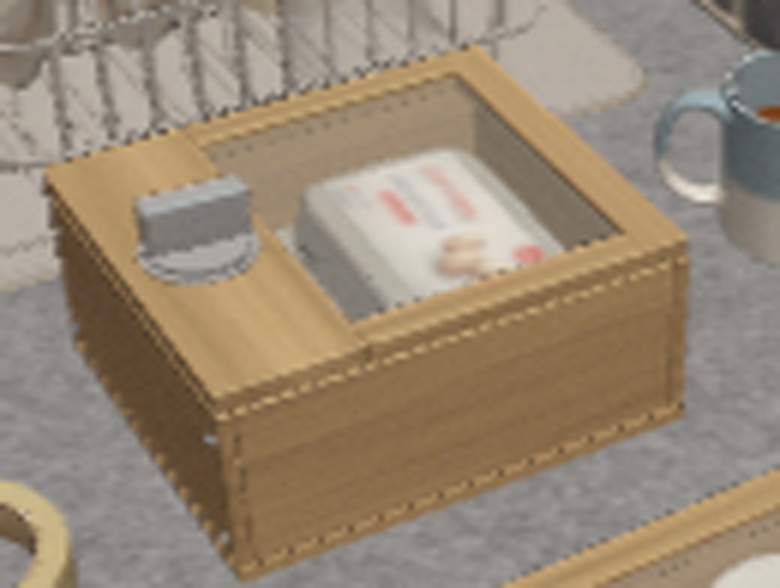

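Lid corners in the crop: FL (47,170), BL (480,45), BR (688,240), FR (220,403). The bar top is centred near (193,194) and the disc near (198,250).

```bash
python3 - <<'E'
from h import *
f=bot.grab_frame("scene")
g=lambda u,v,z: ray(f,(148+(u+.5)/6-.5,118+(v+.5)/5.6-.5),z)
C=[g(*p,.112)for p in((47,172),(480,45),(688,240),(220,400))]
print(np.round(C,4))
FL,BL,BR,FR=C
for a,b in((FL,BL),(FR,BR),(FR,FL),(BR,BL)): print(np.linalg.norm(b-a),np.degrees(np.arctan2(*(b-a)[1::-1])))
# best-fit rectangle
src=np.array([[0,.095],[.22,.095],[.22,-.095],[0,-.095]]);dst=np.array(C)[:,:2]
A=src-src.mean(0);B=dst-dst.mean(0);th=np.arctan2((A[:,0]*B[:,1]-A[:,1]*B[:,0]).sum(),(A*B).sum())
M=np.array([[np.cos(th),-np.sin(th)],[np.sin(th),np.cos(th)]])
print("yaw",th,"knob",dst.mean(0)+M@(np.array([.035,0])-src.mean(0)))
print("bar top",g(193,194,.144),g(140,206,.144),g(248,190,.144),"disc",g(198,254,.118))
s=bot.observe(); Rt=R.from_euler("xyz",s["tool_rot"]).as_matrix(); print(Rt.round(3))
print(bot.grab_frame("wrist")["T_tool_cam"])
E
```

```text
[[0.459  0.2717 0.112 ]
 [0.6761 0.2741 0.112 ]
 [0.6741 0.0851 0.112 ]
 [0.459  0.0843 0.112 ]]
0.2171124644701859 0.6402197339863572
0.2150767990253244 0.2004137604065797
0.18738276527764733 90.01341481309609
0.18906676390042002 89.40009438221874
yaw 0.0019894006464773995 knob [0.4920469  0.17864174]
bar top [0.4929259  0.18097127 0.144     ] [0.47085166 0.18358977 0.144     ] [0.5135872  0.17238052 0.144     ] disc [0.48843979 0.17258738 0.118     ]
[[-0.902  0.431 -0.   ]
 [ 0.431  0.902 -0.   ]
 [ 0.    -0.    -1.   ]]
[[ 1.50182555e-03 -9.63070786e-01 -2.69244137e-01  6.76496818e-02]
 [ 9.99998669e-01  1.61818737e-03 -2.10238285e-04 -9.08068096e-05]
 [ 6.38161811e-04 -2.69243462e-01  9.63071934e-01  3.06839125e-02]
 [ 0.00000000e+00  0.00000000e+00  0.00000000e+00  1.00000000e+00]]
```

arm_command([
  [[0, 0, -3], [0, 0, -0.1115], 8.5],
  [[0, 0, -3], [0, 0, -0.1115], 8.5],
  [[0, 0, -3], [0, 0, -0.1115], 8.5],
  [[0, 0, -3], [0, 0, -0.1115], 8.5],
  [[-1.85, -3.2, 0], [0, 0, 0], 8.5],
  [[-1.85, -3.2, 0], [0, 0, 0], 8.5],
  [[-1.85, -3.2, 0], [0, 0, 0], 8.5],
  [[-1.85, -3.2, 0], [0, 0, 0], 8.5],
  [[-1.85, -3.2, 0], [0, 0, 0], 8.5],
  [[-1.85, -3.2, 0], [0, 0, 0], 8.5],
  [[-1.85, -3.2, 0], [0, 0, 0], 8.5],
  [[-1.85, -3.2, 0], [0, 0, 0], 8.5],
  [[-1.85, -3.2, 0], [0, 0, 0], 8.5],
  [[-1.85, -3.2, 0], [0, 0, 0], 8.5],
  [[-1.85, -3.2, 0], [0, 0, 0], 8.5],
  [[-1.85, -3.2, 0], [0, 0, 0], 8.5],
  [[0, 0, 0], [0, 0, 0], 8.5],
], newtons=40)

```text
clock: 2.75
position: [0.4934, 0.1756, 0.5248]
tool_rot: [-3.14, 0.001, 3.136]
force: [-0.4, 0.7, 1.0]
grip_width: 0.0852
finger_force: 0.0
```

```bash
python3 - <<'E'
from h import *
s=bot.observe(); f=bot.grab_frame("wrist"); print(s["position"],s["tool_rot"],s["qpos"].round(2))
for m in bot.mark_of("egg_case_grip",f): print(m,ray(f,m["at"],.131,s))
cv2.imwrite("pics/w1.png",cv2.resize(f["frame"][:,:,::-1],(800,600)))
np.save("w1.npy",dict(f=f,s=s),allow_pickle=True)
E
```

```text
[0.49341446 0.17557547 0.52482388] [-3.14017586e+00  9.75526936e-04  3.13560886e+00] [-0.51  0.25  0.06  1.7  -0.01  1.19  1.13]
{'at': [262.4, 165.8], 'p': 0.57} [0.49518197 0.17921671 0.131     ]
```

View pics/w1.png

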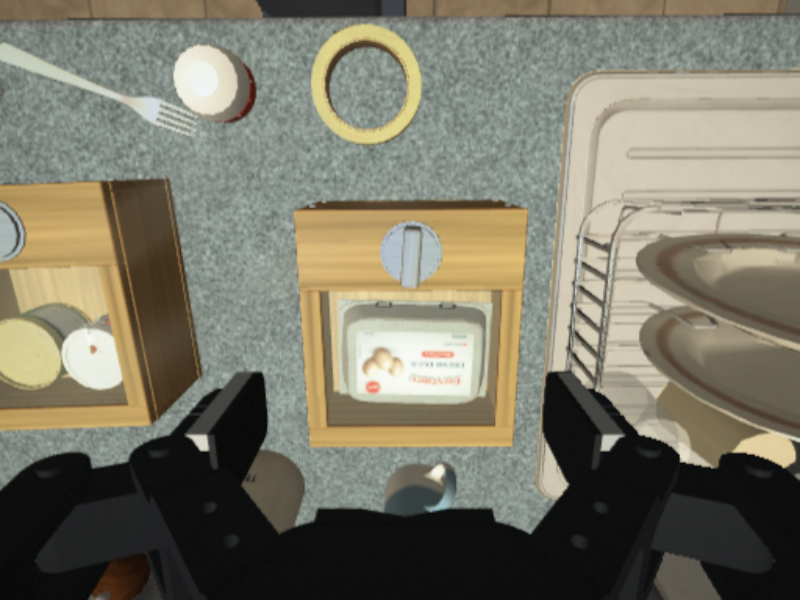

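The egg case is directly below. Its disc is centred at (411,252), and the bar top runs from about (412,227) to (411,288), straight along the case. The lid's front corners are (295,210) and (527,210).

```bash
python3 - <<'E'
from h import *
d=np.load("w1.npy",allow_pickle=True).item();f,s=d["f"],d["s"];k=.64
for a,u,v,z in (("disc",411,252,.118),("bartop",411.5,257,.144),("barF",412,227,.144),("barB",411,288,.144),("FR",295,209,.112),("FL",527,209,.112),("BL",513,445,.112),("BR",310,446,.112)):
    print(a,ray(f,(u*k,v*k),z,s).round(4))
E
```

```text
disc [0.4918 0.1802 0.118 ]
bartop [0.4911 0.1802 0.144 ]
barF [0.4684 0.1806 0.144 ]
barB [0.5154 0.1798 0.144 ]
FR [0.4575 0.0867 0.112 ]
FL [0.4583 0.2737 0.112 ]
BL [0.6749 0.2751 0.112 ]
BR [0.6753 0.0859 0.112 ]
```

arm_command([
  [[0.1, 0.44, 2], [0, 0, -0.006], 5],
  [[0, 0, 2.5], [0, 0, 0], 5],
  [[0, 0, 3], [0, 0, 0], 5],
  [[0, 0, 3], [0, 0, 0], 5],
  [[0, 0, 3], [0, 0, 0], 5],
  [[0, 0, 3], [0, 0, 0], 5],
  [[0, 0, 2], [0, 0, 0], 5],
  [[0, 0, 2], [0, 0, 0], 5],
  [[0, 0, 1.5], [0, 0, 0], 5],
  [[0, 0, 0.8], [0, 0, 0], 5],
  [[0, 0, 0], [0, 0, 0], 5],
  [[0, 0, 0], [0, 0, 0], 5],
])

```text
clock: 4.05
position: [0.4906, 0.1848, 0.2972]
tool_rot: [3.141, 0.0, -3.135]
force: [0.1, 0.2, 1.0]
grip_width: 0.0504
finger_force: 0.0
```

```bash
python3 - <<'E'
from h import *
s=bot.observe(); f=bot.grab_frame("wrist"); print(s["position"],s["tool_rot"],s["force"],s["qpos"])
cv2.imwrite("pics/w2.png",cv2.resize(f["frame"][:,:,::-1],(800,600)))
E
```

```text
[0.49057995 0.18476797 0.29723374] [ 3.14123616e+00  3.95023862e-04 -3.13492658e+00] [0.09051423 0.23916665 0.99818913] [-0.49751489  0.51372849  0.03251411  1.9612558  -0.02607465  0.66648714
  1.1287553 ]
```

View pics/w2.png

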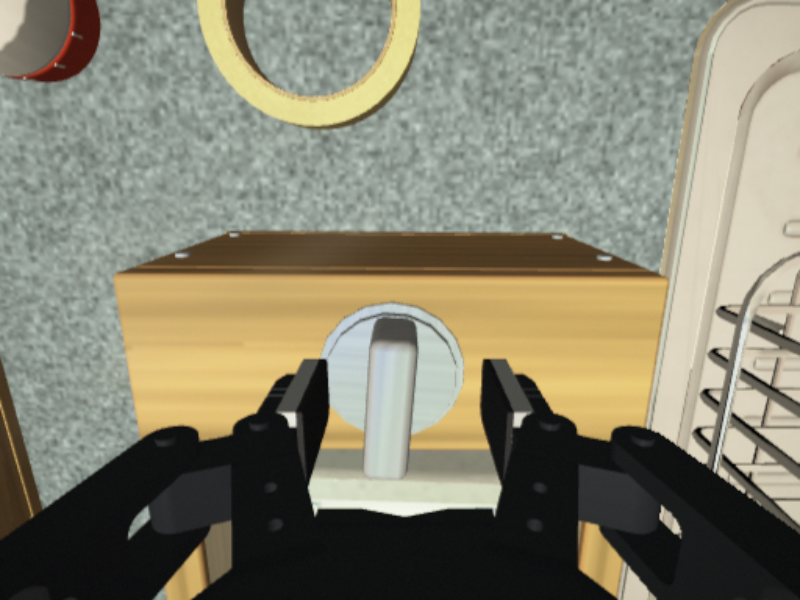

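The fingers straddle the bar but sit about 4 mm too far in +y (bar at column 392, finger middle at 405). I'll correct that, then close.

arm_command([
  [[-0.2, -0.45, 0.1], [0, 0, 0.006], 5],
  [[0, 0, 0], [0, 0, 0], 5],
  [[0, 0, 0], [0, 0, 0], 5],
])

```text
clock: 4.4
position: [0.4927, 0.1796, 0.296]
tool_rot: [3.141, 0.0, 3.141]
force: [-0.2, -0.7, -0.8]
grip_width: 0.0498
finger_force: 0.0
```

arm_command([
  [[0, 0, 0], [0, 0, 0], 1],
  [[0, 0, 0], [0, 0, 0], 1],
  [[0, 0, 0], [0, 0, 0], 1],
  [[0, 0, 0], [0, 0, 0], 1],
  [[0, 0, 0], [0, 0, 0], 1],
  [[0, 0, 0], [0, 0, 0], 1],
  [[0, 0, 0], [0, 0, 0], 1],
  [[0, 0, 0], [0, 0, 0], 1],
], newtons=40)

```text
clock: 5.2
position: [0.4925, 0.18, 0.2957]
tool_rot: [3.141, -0.0, -3.141]
force: [-2.8, 3.5, 2.6]
grip_width: 0.0133
finger_force: 42.1
```

arm_command([
  [[0, 0, 0], [0, 0, 0.1], 1],
  [[0, 0, 0], [0, 0, 0.1], 1],
  [[0, 0, 0], [0, 0, 0.1], 1],
  [[0, 0, 0], [0, 0, 0.1], 1],
  [[0, 0, 0], [0, 0, 0.1], 1],
  [[0, 0, 0], [0, 0, 0.1], 1],
  [[0, 0, 0], [0, 0, 0.1], 1],
  [[0, 0, 0], [0, 0, 0.1], 1],
])

```text
clock: 6.0
position: [0.4925, 0.18, 0.2957]
tool_rot: [-3.141, -0.0, 2.338]
force: [-2.6, 3.4, 2.2]
grip_width: 0.0129
finger_force: 41.8
```

arm_command([
  [[0, 0, 0], [0, 0, 0.1], 1],
  [[0, 0, 0], [0, 0, 0.1], 1],
  [[0, 0, 0], [0, 0, 0.1], 1],
  [[0, 0, 0], [0, 0, 0.1], 1],
  [[0, 0, 0], [0, 0, 0.1], 1],
  [[0, 0, 0], [0, 0, 0.1], 1],
  [[0, 0, 0], [0, 0, 0.1], 1],
  [[0, 0, 0], [0, 0, 0], 1],
  [[0, 0, 0], [0, 0, 0], 1],
])

```text
clock: 6.9
position: [0.4924, 0.18, 0.2956]
tool_rot: [-3.141, 0.0, 1.645]
force: [-3.3, 3.2, 1.1]
grip_width: 0.013
finger_force: 42.0
```

arm_command([
  [[0, 0, 0], [0, 0, 0], 5],
  [[0, 0, 0], [0, 0, 0], 5],
  [[0, 0, 0], [0, 0, 0], 5],
  [[0, 0, -2], [0, 0, 0], 5],
  [[0, 0, -4], [0, 0, 0], 5],
  [[0, 0, -5], [0, 0, 0], 5],
  [[0, 0, -5], [0, 0, 0], 5],
  [[0, 0, -5], [0, 0, 0], 5],
  [[0, 0, -4], [0, 0, 0], 5],
  [[0, 0, 0], [0, 0, 0], 5],
])

```text
clock: 7.9
position: [0.4932, 0.1792, 0.5506]
tool_rot: [3.135, -0.003, 1.642]
force: [0.6, 1.0, -0.1]
grip_width: 0.0495
finger_force: 0.0
```

arm_command([
  [[0, 0, 0], [0, 0, 0], 5],
  [[0, 0, 0], [0, 0, 0], 5],
  [[0, 0, 0], [0, 0, 0], 5],
  [[0, 0, 0], [0, 0, 0], 5],
  [[0, 0, 0], [0, 0, 0], 5],
  [[0, 0, 0], [0, 0, 0], 5],
  [[0, 0, 0], [0, 0, 0], 5],
  [[0, 0, 0], [0, 0, 0], 5],
  [[0, 0, 0], [0, 0, 0], 5],
  [[0, 0, 0], [0, 0, 0], 5],
  [[0, 0, 0], [0, 0, 0], 5],
  [[0, 0, 0], [0, 0, 0], 5],
  [[0, 0, 0], [0, 0, 0], 5],
  [[0, 0, 0], [0, 0, 0], 5],
  [[0, 0, 0], [0, 0, 0], 5],
  [[0, 0, 0], [0, 0, 0], 5],
  [[0, 0, 0], [0, 0, 0], 5],
  [[0, 0, 0], [0, 0, 0], 5],
  [[0, 0, 0], [0, 0, 0], 5],
  [[0, 0, 0], [0, 0, 0], 5],
])

```text
clock: 9.9
position: [0.4926, 0.1798, 0.5457]
tool_rot: [-3.142, 0.0, 1.642]
force: [0.8, 0.0, 0.5]
grip_width: 0.0504
finger_force: 0.0
```

arm_command([
  [[0, 0, 0], [0, 0, 0], 5],
  [[0, 0, 0], [0, 0, 0], 5],
  [[0, 0, 0], [0, 0, 0], 5],
  [[0, 0, 0], [0, 0, 0], 5],
  [[0, 0, 0], [0, 0, 0], 5],
  [[0, 0, 0], [0, 0, 0], 5],
  [[0, 0, 0], [0, 0, 0], 5],
  [[0, 0, 0], [0, 0, 0], 5],
  [[0, 0, 0], [0, 0, 0], 5],
  [[0, 0, 0], [0, 0, 0], 5],
  [[0, 0, 0], [0, 0, 0], 5],
  [[0, 0, 0], [0, 0, 0], 5],
  [[0, 0, 0], [0, 0, 0], 5],
  [[0, 0, 0], [0, 0, 0], 5],
  [[0, 0, 0], [0, 0, 0], 5],
  [[0, 0, 0], [0, 0, 0], 5],
  [[0, 0, 0], [0, 0, 0], 5],
  [[0, 0, 0], [0, 0, 0], 5],
  [[0, 0, 0], [0, 0, 0], 5],
  [[0, 0, 0], [0, 0, 0], 5],
])

```text
clock: 11.9
position: [0.4926, 0.1799, 0.5457]
tool_rot: [3.142, 0.0, 1.642]
force: [0.1, 0.4, 0.5]
grip_width: 0.0498
finger_force: 0.0
```

```bash
python3 - <<'E'
from h import *
f=bot.grab_frame("scene"); cv2.imwrite("pics/s3.png",cv2.resize(f["frame"][:,:,::-1],(800,600)))
s=bot.observe();print(s["clock"],s["position"],s["force"])
E
```

```text
11.95 [0.49258511 0.1798726  0.54568515] [0.37876458 0.29840544 0.48436205]
```

View pics/s3.png

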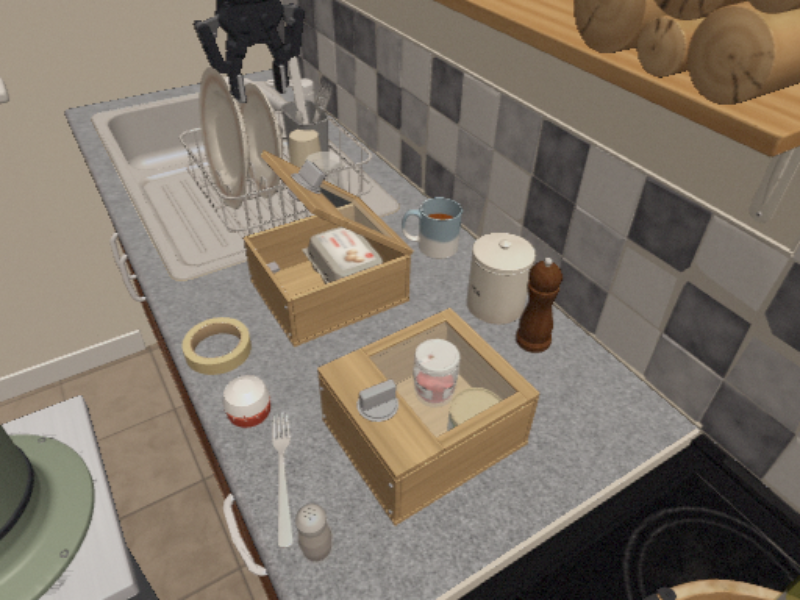

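The egg case lid is fully open, with its raised edge at (265,155) and the knob turned at (312,177). The gripper is well clear above, and the jar case knob at (378,398) is unchanged.

```bash
python3 -c "
from workcell import bot
print(bot.job_done())"
```

```text
the job is handed in; nothing more can be done
None
```

The egg-box case is open: I turned its knob about 1.5 rad clockwise and let go, the lid sprang up and stayed open, the gripper is clear, the jar case knob was not touched, and the job was handed in at about 12 s.

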